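# Lock the parts pot into its twist-down holder

### The job

Lock the grey plastic parts pot into the round aluminium holder on the bench so it cannot jump out on the drive: let its two side studs down through the two gaps in the holder's rim (feel for them), then press it down while turning it clockwise (seen from above), regrasping as needed, until it is fully home on the holder's floor, and let go. Ease it down without forcing it, and leave the junction box, the coupling and the tester pen where they are.

Things in the scene. Friction and masses are not known exactly. Their poses are not given: they have to be found in the camera images.
- pot: Grey PVC pot standing in the tray: round, 56 mm outer diameter, 100 mm tall, open top (bore 48 mm, 4 mm wall, inner floor 48 mm up), about 0.15 to 0.29 kg. Origin: centre of its underside, z up its axis. Its lowest 6 mm taper to 48 mm diameter. Two alike studs stick out along its own +x and -x. Can be grasped across the outside near the top at any yaw; firm grip is fine.
- pot_rim (a point): Centre of the pot's open mouth, 100 mm above its underside.
- holder: Round cast aluminium twist-down holder, fixed to the bench: 90 mm outer diameter on a 120 mm flange, 45 mm tall. Origin: centre of its underside on the bench, z up. Inside sits a tight ring, set by hand some time ago, whose lip (5 mm thick, top 45 mm up) has a 59 mm bore with two alike, opposite gaps for the studs, 18 mm wide. Two ribs on the outside mark the holder's +x and -x.
- holder_rim (a point): Centre of the rim's top, 45 mm above the bench. With the studs resting on the lip, off the gaps, the pot's underside is 11 mm below this. Clockwise from a gap (from above; yaw falls) the ledge under a stud is level for 12 degrees, falls evenly 12 mm over the next 93, then is level to a stop at about 145. Too shallow to push the pot down without turning.
- holder_floor (a point): Centre of the holder's inner floor, 6 mm above the bench, where the pot's underside rests when fully home, after about 98 degrees of clockwise turn (no need to reach the stop). Three sprung rubber shoes grip the pot over the last 11 mm or so: it needs roughly 5 to 10 N straight down, less while turning, does not sink by its own weight, and stays put when released.
- tray: Dented aluminium tray, fixed: front part 240 mm (x) by 300 mm (y), walls 28 mm high, floor 4 mm thick, origin at the centre of the underside of the front part. Behind it (+x) is an 85 mm deep back compartment, shut by a steel lid under a cast-iron cam lever, up to 65 mm high. Pot and bystanders stand in the front part.
- junction_box: Bystander: octagonal steel junction box, 96 mm across, 40 mm high, open at the top; origin at the centre of its underside.
- coupling: Bystander: grey PVC conduit coupling standing on end, a plain tube open at both ends without studs, 48 mm in diameter, 60 mm tall; origin at the centre of its underside.
- tester: Bystander: red plastic voltage tester pen lying flat, 130 mm long along its own x, 18 mm wide, 17 mm high; origin under its middle.
- pot_stud (a point): One stud of the pot (the other is half a turn round): a 10 mm thick round pin pointing outward; this point is on the stud's axis, 32 mm from the pot's axis and 16 mm above its underside; the studs reach 37 mm from the pot's axis.
- holder_rib (a point): Top of the rib on the holder's +x side, 49 mm from its axis, 36 mm above the bench. Each rim gap lies somewhere within 17 degrees either way of a rib: see it or feel for it. A stud (4 degrees of play) gone down through a gap lands on a ledge; the pot's underside is then 11 mm above the holder's floor. Counterclockwise a stop is met after a few degrees.
Not all that is in view belongs to the job. What is shaped like the pot but green, orange or turquoise is not meant.

How it is judged (in metres and radians):
On the way:
1. the pot stands in the holder with its studs through the gaps, below the rim lip (z of pot in the frame of holder_floor below 0.0145 m and horizontal distance between pot and holder_floor below 0.005 m), for 0.1 s.
At the end, for the whole second after the job is handed in: The pot is fully home in the holder: its underside within 2.5 mm of the holder's floor, centred within 4 mm, upright within 0.06 rad (3.4 degrees), at rest and released (z of pot in the frame of holder_floor below 0.0025 m and horizontal distance between pot and holder_floor below 0.004 m and angle between pot's own z axis and vertical below 0.06 rad and linear speed of pot below 0.02 m/s); the robot touches nothing.
It fails at once if the pot is forced: more than 150 N between pot and holder (contact force between pot and holder above 150 N).
It fails at once if the junction box is moved more than 30 mm (distance of junction_box from where it was at the start of the episode above 0.03 m).
It fails at once if the coupling is moved more than 30 mm (distance of coupling from where it was at the start of the episode above 0.03 m).
It fails at once if the tester pen is moved more than 30 mm (distance of tester from where it was at the start of the episode above 0.03 m).
It also fails if it takes over 54 s, if anything falls off the work surface, if the arm or the gripper's body presses on something with over 40 N, if the wrist force passes 120 N, or if a joint passes its speed limit or range.

### The arm

A 6-joint arm with a two-finger parallel gripper is mounted at the origin on the work surface. World frame = base frame: x ahead of the robot, y to its left, z up, the work surface at z = 0. Lengths are in m, angles in degrees, forces in N, time in s.
With the tool pointing down it reaches from about 0.325 to 0.85 m from the base axis. Payload 4.4 kg.
Tool frame: the origin (TCP) lies at the very end of the fingers, on their centre line; the grasp point (between the pads) lies 19 mm behind it; z points along the fingers, y is the line along which they close (so a half turn about z gives the same grasp; the last joint's range is limited). The gripper opens to 94 mm and grips with 3 to 60 N. Pads are 16 mm wide; open, the fingers measure 119 mm over their backs; the gripper's body (75 mm by 177 mm) begins 78 mm behind the grasp point.
Start: joints at [66.492, 11.837, 88.321, -0, 79.842, -8.623], TCP at [0.148, 0.556, 0.205] pointing down, gripper open.
Joint ranges: [-156.59, 156.59], [-49.26, 127.26], [12.9, 141.05], [-63.56, 243.56], [4.71, 150.69], [-161.64, 161.64]. Speed limits (degrees/s): [159.86, 159.86, 180, 180, 180, 180].

### API

Orientations are given as a 3x3 rotation matrix whose columns are the frame's x, y, z axes.
In Python, from workcell import r gives the robot as it stands.
- The arm moves only by the tool arm_command, never from a script. Its argument "plan" is a list that holds one entry, the list of rows, each a list of 6 numbers: the shift along the tool's x, y, z in m, then the turn, a rotation vector about the tool's x, y, z in rad. A call has 1 to 12 rows; each row is the pose to reach, as a shift and turn from the pose commanded when the call began, along the tool's axes at that moment; what a row does not reach only later rows make up. A row lasts 1/8 s, in which the tool goes at most 62.5 mm and 10.7 degrees, less where a joint would pass 70% of its speed; a pose out of reach is approached as far as the arm can. A call with a gripper value outside its range is refused whole. "claw" is the finger opening in m, from 0 to 0.094, set as the call begins (left out, the last holds). The fingers move at their own pace and stop on an object; the grip force is fixed at half the most. Time passes only in rows, so rows that repeat a pose let the fingers close. It gives the time, the measured TCP pose, the force, the opening and the grip force at its end, in the units of the state.
- r.get_obs(): the state, without advancing time (a new reading comes with each control period).
- r.capture(name): name is "side" or "top" or "wrist"; returns a dict with "img" (420x560x3 uint8, red, green, blue), "z_map" (420x560 float32, m along the optical axis (not along the pixel's ray), 0 where there is no reading), "fx", "fy", "cx", "cy" (pixels), "distortion" ([k1, k2, p1, p2, k3] as OpenCV has them; the pictures are not rectified), "rvec" (rotation vector, rad) and "tvec" (3), from world to camera coordinates, as OpenCV has them. Camera axes: x right, y down, z forward; pixel columns grow to the right and rows downward; lengths in m; the calibration is good to about 2 mm. A picture is of the moment at which its call begins.
- r.finish_job(): hands the job in; it is judged then, once.
The state is a dict: "time": time; "joint_positions": joint angles; "dq": joint speeds; "joint_torque": joint torques, N m; "position": TCP position; "orientation": TCP orientation; "ft_force": force on the tool from outside, world axes, zero at the start; "moment": the same for the moment, N m; "gripper_width": opening from 0.0 (shut) to 1.0 (fully open); "grip_force": force on a finger pad.
Only numpy, scipy, OpenCV 4.12 (cv2) and the standard library are available. Lean on these libraries where they do the work, as an engineer would, in place of code of your own. Each camera call takes 0.05 s, during which the arm holds its last target. There are 200 camera calls.

## Working session

There is one attempt and no reset: what is moved stays moved. The work goes in short steps, Python scripts to look and compute and a tool call to move; the robot and the scene stay as the last step left them, time stands still between calls to the robot, and variables do not carry over. Pictures are saved under pics/ and viewed, at most 10 in all, crops included, and the job is handed in when it is done.

Besides the shell and the picture viewer there is one more tool, called after "Emit:" as a command line: name --argument value ..., lists and objects as JSON in quotes. arm_command: Moves the arm, as the interface text tells. Its arguments: {"type":"object","properties":{"plan":{"type":"array","items":{"type":"array","items":{"type":"array","items":{"type":"number"}}}},"claw":{"type":"number"}},"required":["plan"]}

```bash
mkdir -p pics; cat > h.py <<'E'
import numpy as np, cv2, pickle
from workcell import r
def cap(n, save=None):
    c=r.capture(n); pickle.dump(c,open(f'/tmp/{n}.pkl','wb'))
    if save: cv2.imwrite(f'pics/{save}.png',c['img'][:,:,::-1])
    return c
def load(n): return pickle.load(open(f'/tmp/{n}.pkl','rb'))
def world(c,u,v,z=None):
    "z: depth map if None, else plane height"
    K=np.array([[c['fx'],0,c['cx']],[0,c['fy'],c['cy']],[0,0,1.]])
    uv=np.array([[[u,v]]],float)
    p=cv2.undistortPoints(uv,K,np.array(c['distortion'],float))[0,0]
    R=cv2.Rodrigues(np.array(c['rvec'],float))[0]; t=np.array(c['tvec'],float).ravel()
    ray=np.array([p[0],p[1],1.])
    if z is None: return R.T@(ray*c['z_map'][int(v),int(u)]-t)
    o=-R.T@t; d=R.T@ray
    return o+d*(z-o[2])/d[2]
def cloud(c):
    H,W=c['z_map'].shape
    K=np.array([[c['fx'],0,c['cx']],[0,c['fy'],c['cy']],[0,0,1.]])
    g=np.stack(np.meshgrid(np.arange(W),np.arange(H)),-1).reshape(-1,1,2).astype(float)
    p=cv2.undistortPoints(g,K,np.array(c['distortion'],float))[:,0]
    z=c['z_map'].reshape(-1,1)
    R=cv2.Rodrigues(np.array(c['rvec'],float))[0]; t=np.array(c['tvec'],float).ravel()
    P=(np.c_[p,np.ones(len(p))]*z-t)@R
    P[z[:,0]==0]=np.nan
    return P.reshape(H,W,3)
E
python3 -c "
from h import *
a=cap('top');b=cap('side')
cv2.imwrite('pics/top.png',cv2.resize(a['img'][:,:,::-1],(800,600)))
cv2.imwrite('pics/side.png',b['img'][:,:,::-1])
print(r.get_obs())"
```

```text
{'time': 0.1, 'joint_positions': array([ 6.64910956e+01,  1.18787488e+01,  8.83956195e+01, -1.32557369e-03,
        7.98416958e+01, -8.62480791e+00]), 'dq': array([ 0.07580332, -0.07262229, -0.080514  ,  0.09090166,  0.03126147,
       -0.06044548]), 'joint_torque': array([ 3.89968932e-05, -3.71865392e+01, -2.82291681e+01,  7.00398884e-02,
        3.11136420e-02, -6.45091882e-05]), 'position': array([0.1474407 , 0.55502565, 0.20442128]), 'orientation': array([[-9.66448358e-01,  2.56859792e-01, -7.87151464e-04],
       [ 2.56860844e-01,  9.66446596e-01, -1.86664592e-03],
       [ 2.81273572e-04, -2.00620527e-03, -9.99997948e-01]]), 'ft_force': array([-0.66097293,  0.44303586, -0.3442692 ]), 'moment': array([-0.01914766,  0.04058015, -0.00341733]), 'grip_force': 0.0, 'gripper_width': 1.0056339679322184}
```

View pics/top.png

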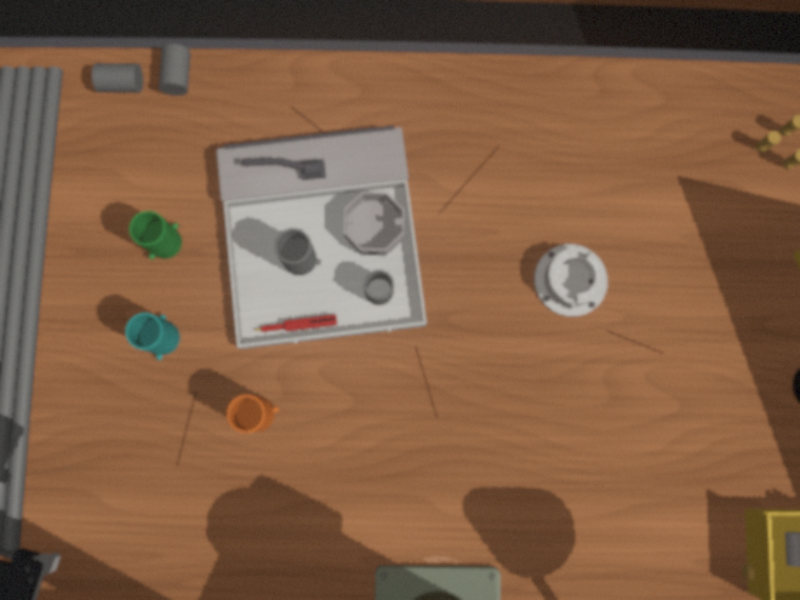

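View pics/side.png

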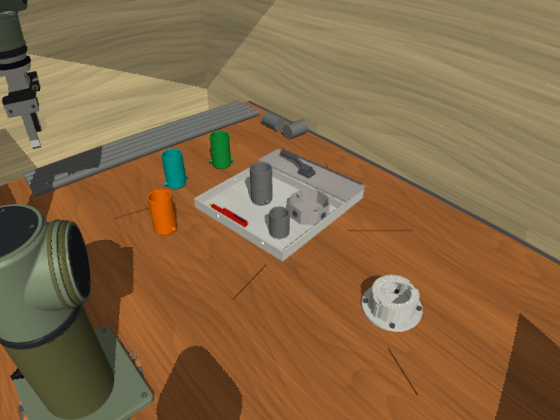

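The pot is at about (296,250) in the enlarged top view, with one stud visible toward (318,262). The coupling is at (378,288), the junction box at (374,222), and the holder at (572,280) with ribs and gaps to be found. Next I'll measure from depth.

```bash
cat > m.py <<'E'
from h import *
c=load('top'); P=cloud(c); s=0.7
def near(u,v,rad,lo,hi):
    H,W=P.shape[:2]; vv,uu=np.mgrid[:H,:W]
    m=(np.hypot(uu-u*s,vv-v*s)<rad)&(P[...,2]>lo)&(P[...,2]<hi); return P[m]
for n,u,v,lo,hi in [('pot',296,250,.095,.115),('holder',572,280,.04,.05),('coup',378,288,.055,.075),('flange',572,280,.003,.03)]:
    q=near(u,v,30,lo,hi)
    if len(q)>3:
        (x,y),rad=cv2.minEnclosingCircle(q[:,:2].astype(np.float32)); print(n,len(q),q.mean(0).round(4),x,y,rad)
print(world(c,296*s,240*s,.104),world(c,572*s,278*s,.045), world(c,378*s,290*s,.064),world(c,374*s,222*s,.044))
np.set_printoptions(linewidth=250,precision=3,suppress=True)
print((P[155:200:2,185:235:2,2]*1000).round(0))
im=c['img'][:,:,::-1]
a=cv2.resize(im[150:215,175:260],None,fx=4.5,fy=4.5,interpolation=cv2.INTER_CUBIC)
b=cv2.resize(im[163:228,358:443],None,fx=4.5,fy=4.5,interpolation=cv2.INTER_CUBIC)
cv2.imwrite('pics/crop1.png',np.hstack([a,b]))
E
python3 m.py
```

```text
pot 178 [0.5752 0.2284 0.1024] 0.5754382610321045 0.227120041847229 0.028662046417593956
holder 621 [ 0.5487 -0.2167  0.0447] 0.5498397350311279 -0.2164052277803421 0.045563843101263046
coup 130 [0.5252 0.0977 0.063 ] 0.5253998637199402 0.09792141616344452 0.024069765582680702
flange 1232 [ 0.5459 -0.2115  0.0088] 0.548534095287323 -0.22003039717674255 0.07204743474721909
[0.58317474 0.22241685 0.104     ] [ 0.54409691 -0.20836352  0.045     ] [0.51606903 0.09824966 0.064     ] [0.62947935 0.10680147 0.044     ]
[[ -0.   2.   3.   1.   5.   6.   5.  -0.   0.   1.   8.   6.   2.   4.   7.   6.   4.   3.   0.   4.   4.   4.   7.   9.   4.]
 [  4.   5.   1.   6.  -0.   4.   5.   4.   5.   3.   5.   6.   9.   4.   2.   6.   4.   5.   2.   4.   5.   6.   8.   3.   6.]
 [  1.   7.   4.   6.   4.   2.   2.   7.   7.   2. 103.   5.   2.   4.   3.   4.   5.   2.   5.   4.  -1.   9.   1.   3.   4.]
 [  6.   3.   4.   6.   5.   4.   3. 106. 105.  nan  98. 101. 104. 105.   8.   4.   2.   2.   6.   5.   4.   8.   4.   1.   2.]
 [  2.   1.   6.   0.   4. 106. 103. 100.  90.  86.  82.  80.  88.  99
[... 1662 characters left out ...]
43.  37.  25.  17.   3.   2.   5.   5.   4.   3.   6.   4.]
 [  6.   6.   6.   1.   5.   5.   6.   2.   3.   1.  23.  29.  30.  26.  21.  12.   4.   7.   1.   8.   4.   6.   5.   7.   4.]
 [  0.   1.   3.  10.   2.   7.   1.   2.   3.   2.   2.   4.   3.   2.   4.   4.   2.   6.   5.   5.   4.   4.   4.   4.   6.]
 [  5.   4.   3.   5.   5.  -2.   5.   2.   1.   3.   1.   8.   3.   4.   3.   8.   3.   5.   5.   4.   2.   5.   3.   3.   7.]
 [  3.   2.   2.   4.   2.   3.   4.   6.   1.   2.   8.   5.   7.   5.   5.   5.   4.   3.   1.   2.   4.   3.   1.   2.   5.]
 [  2.   3.   7.   6.  -0.   7.   3.   7.   5.   5.   5.   3.   4.   4.   4.   1.   4.   2.   8.   5.   4.   6.   4.   6.   5.]]
```

View pics/crop1.png

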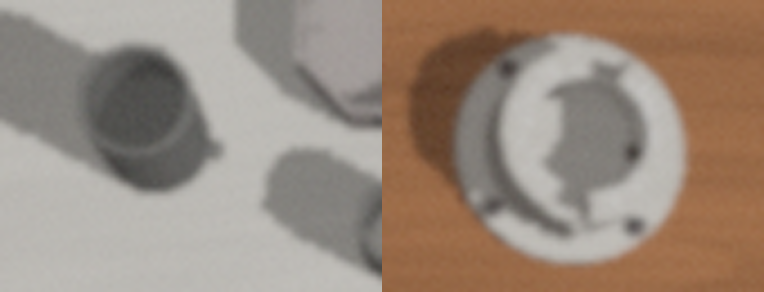

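```bash
cat > m2.py <<'E'
from h import *
c=load('top'); 
pc=np.array([.5754,.2271]); hc=np.array([.5487,-.2167])
st=world(c,175+215/4.5,150+150/4.5,.02); d=st[:2]-pc
print('stud',st,np.hypot(*d),np.degrees(np.arctan2(d[1],d[0])))
for u,v in [(608,70),(580,215)]:
    g=world(c,358+(u-382.5)/4.5,163+v/4.5,.045); d=g[:2]-hc
    print('gap',g,np.hypot(*d),np.degrees(np.arctan2(d[1],d[0])))
o=r.get_obs(); R=o['orientation']
for t in [(.5754,.2271,.25)]: print(R.T@(np.array(t)-[.148,.556,.205]))
E
python3 m2.py
```

```text
stud [0.5680136  0.19581882 0.02      ] 0.03214142720442272 -103.28583880217667
gap [ 0.58160945 -0.22700535  0.045     ] 0.03448524314657535 -17.387555998056715
gap [ 0.5070744  -0.21085509  0.045     ] 0.042033956437202 172.00699986680343
[-0.4975289  -0.20817269 -0.0447224 ]
```

Emit:
arm_command --plan '[[[-0.4975,-0.208,-0.045,0,0,0],[-0.4975,-0.208,-0.045,0,0,0],[-0.4975,-0.208,-0.045,0,0,0],[-0.4975,-0.208,-0.045,0,0,0],[-0.4975,-0.208,-0.045,0,0,0],[-0.4975,-0.208,-0.045,0,0,0],[-0.4975,-0.208,-0.045,0,0,0],[-0.4975,-0.208,-0.045,0,0,0],[-0.4975,-0.208,-0.045,0,0,0],[-0.4975,-0.208,-0.045,0,0,0],[-0.4975,-0.208,-0.045,0,0,0]]]' --claw 0.094

```text
time: 1.48
position: [0.5742, 0.2271, 0.2496]
orientation: [[-0.966, 0.257, -0.002], [0.257, 0.966, 0.0], [0.002, -0.0, -1.0]]
ft_force: [-1.3, 0.3, 0.2]
gripper_width: 0.999
grip_force: 0.0
```

```bash
python3 -c "
from h import *
c=cap('wrist','w1');P=cloud(c);m=(P[...,2]>.097)&(P[...,2]<.112)
q=P[m];q=q[np.hypot(q[:,0]-.575,q[:,1]-.227)<.05]
print(len(q),cv2.minEnclosingCircle(q[:,:2].astype(np.float32)),q[:,2].mean())
o=r.get_obs();print(o['time'],o['position'],o['orientation'],o['joint_positions'])"
```

```text
777 ((0.575863778591156, 0.22819213569164276), 0.027996031567454338) 0.10325133164173876
1.525 [0.57393051 0.22761046 0.24986639] [[-9.66690461e-01  2.55943259e-01 -1.61254297e-03]
 [ 2.55943432e-01  9.66691755e-01  1.01787860e-04]
 [ 1.58488391e-03 -3.14322430e-04 -9.99998695e-01]] [ 1.35915557e+01  1.53359722e+01  7.87894276e+01  2.74487918e-02
  8.59630347e+01 -6.15808980e+01]
```

View pics/w1.png

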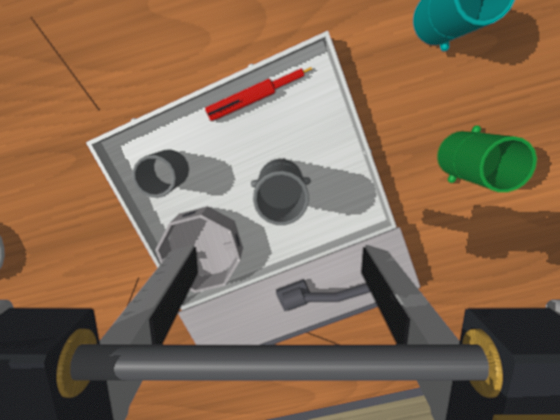

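```bash
python3 -c "
from h import *
c=load('wrist');a=world(c,254,183,.02);b=world(c,308,180,.02)
d=b-a;print(a,b,(a+b)/2,np.hypot(*d[:2]),np.degrees(np.arctan2(d[1],d[0])))
R=r.get_obs()['orientation'];print(R.T@(np.array([.5758,.228,.07])-[.5742,.2272,.2497]))"
```

```text
[0.56866334 0.19646374 0.02      ] [0.58200085 0.26114263 0.02      ] [0.57533209 0.22880318 0.02      ] 0.06603974391090552 78.34829673962234
[-0.00162675  0.00123935  0.17969727]
```

Both stud tips are visible, at (254,183) and (308,180), which puts the stud yaw at 78°. The fingers are clear of everything, so I'll descend and grip.

Emit:
arm_command --plan '[[[-0.0016,0.001,0.06,0,0,0],[-0.0016,0.001,0.12,0,0,0],[-0.0016,0.001,0.16,0,0,0],[-0.0016,0.001,0.18,0,0,0],[-0.0016,0.001,0.18,0,0,0]]]' --claw 0.094

```text
time: 2.15
position: [0.5754, 0.228, 0.0694]
orientation: [[-0.967, 0.256, -0.003], [0.256, 0.967, -0.001], [0.002, -0.001, -1.0]]
ft_force: [0.6, 0.2, 0.6]
gripper_width: 1.0
grip_force: 0.0
```

Emit:
arm_command --plan '[[[0,0,0,0,0,0],[0,0,0,0,0,0],[0,0,0,0,0,0],[0,0,0,0,0,0],[0,0,0,0,0,0],[0,0,0,0,0,0]]]' --claw 0.03

```text
time: 2.9
position: [0.5773, 0.2275, 0.071]
orientation: [[-0.966, 0.257, 0.001], [0.257, 0.966, 0.0], [-0.001, 0.0, -1.0]]
ft_force: [0.8, -0.6, 2.9]
gripper_width: 0.585
grip_force: 29.8
```

Emit:
arm_command --plan '[[[0,0,-0.03,0,0,0],[0,0,-0.08,0,0,0],[0,0,-0.13,0,0,0.1],[-0.01,-0.05,-0.17,0,0,0.28],[-0.02,-0.11,-0.17,0,0,0.46],[-0.03,-0.17,-0.17,0,0,0.64],[-0.04,-0.23,-0.17,0,0,0.82],[-0.05,-0.29,-0.17,0,0,1.0],[-0.06,-0.35,-0.17,0,0,1.18],[-0.075,-0.41,-0.17,0,0,1.36],[-0.085,-0.47,-0.17,0,0,1.553],[-0.092,-0.522,-0.17,0,0,1.553]]]'

```text
time: 4.4
position: [0.5306, -0.3026, 0.2391]
orientation: [[0.242, 0.97, -0.002], [0.97, -0.242, 0.001], [0.001, -0.002, -1.0]]
ft_force: [0.5, -0.1, -2.3]
gripper_width: 0.58
grip_force: 29.8
```

Emit:
arm_command --plan '[[[0,0,0,0,0,0],[0,0,0,0,0,0]]]'

```text
time: 4.65
position: [0.5311, -0.3, 0.2392]
orientation: [[0.24, 0.971, -0.002], [0.971, -0.24, 0.002], [0.002, -0.002, -1.0]]
ft_force: [0.4, 0.4, -2.5]
gripper_width: 0.583
grip_force: 29.8
```

```bash
python3 -c "
from h import *
c=cap('wrist','w2');P=cloud(c);m=(P[...,2]>.041)&(P[...,2]<.049)
q=P[m];q=q[np.hypot(q[:,0]-.549,q[:,1]+.217)<.06]
print(len(q),cv2.minEnclosingCircle(q[:,:2].astype(np.float32)),q[:,2].mean())
o=r.get_obs();print(o['time'],o['position'],o['orientation'],o['joint_positions'])"
```

```text
2964 ((0.5501775145530701, -0.21701285243034363), 0.04530780017375946) 0.045190173462517115
4.7 [ 0.53144634 -0.29937127  0.23952963] [[ 0.23890756  0.97104141 -0.00132608]
 [ 0.97104128 -0.23890508  0.00178974]
 [ 0.0014211  -0.00171526 -0.99999752]] [-3.75372053e+01  1.47937152e+01  8.06713541e+01  3.51739896e-02
  8.46576579e+01 -2.37185009e+01]
```

View pics/w2.png

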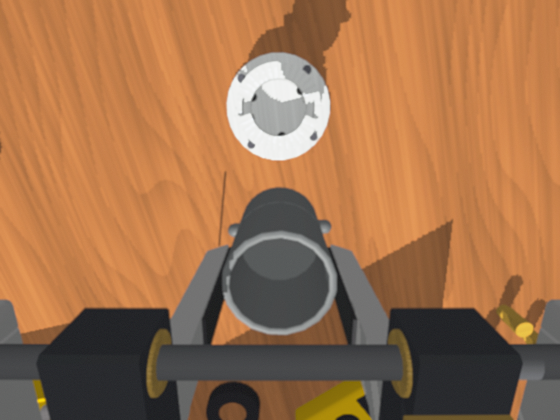

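The holder is at (278,105), with rim gaps near (247,108) and (312,106). The pot's studs are at (235,230) and (324,226). I'll measure gap angle and stud yaw numerically and check a crop.

```bash
python3 -c "
from h import *
c=load('wrist');P=cloud(c);h=np.array([.5496,-.2168])
d=P[...,:2]-h;rr=np.hypot(d[...,0],d[...,1]);a=np.degrees(np.arctan2(d[...,1],d[...,0]))
for c0 in (-12,168):
  print(c0,[(b,int(1000*np.median(P[...,2][(rr>.0315)&(rr<.0365)&(abs((a-b+180)%360-180)<1.5)]))) for b in range(c0-24,c0+27,3)])
A=world(c,235,230,.239-.066+.016);B=world(c,324,226,.239-.066+.016);e=B-A
print(A,B,(A+B)/2,np.hypot(*e[:2]),np.degrees(np.arctan2(e[1],e[0])))
cv2.imwrite('pics/c2.png',cv2.resize(c['img'][45:165,220:340,::-1],None,fx=4.5,fy=4.5,interpolation=cv2.INTER_CUBIC))
for u,v in [(247,108),(312,106)]:print(world(c,u,v,.045))
"
```

```text
-12 [(-36, 45), (-33, 45), (-30, 44), (-27, 28), (-24, 27), (-21, 27), (-18, 28), (-15, 28), (-12, 27), (-9, 27), (-6, 28), (-3, 29), (0, 45), (3, 45), (6, 44), (9, 45), (12, 44)]
168 [(144, 45), (147, 45), (150, 45), (153, 28), (156, 28), (159, 27), (162, 28), (165, 28), (168, 28), (171, 27), (174, 28), (177, 28), (180, 45), (183, 45), (186, 45), (189, 44), (192, 44)]
[ 0.50064982 -0.29245029  0.189     ] [ 0.56305494 -0.30470145  0.189     ] [ 0.53185238 -0.29857587  0.189     ] 0.06359630203714454 -11.106863190995936
[ 0.51834336 -0.20944372  0.045     ]
[ 0.58515928 -0.22390936  0.045     ]
```

View pics/c2.png

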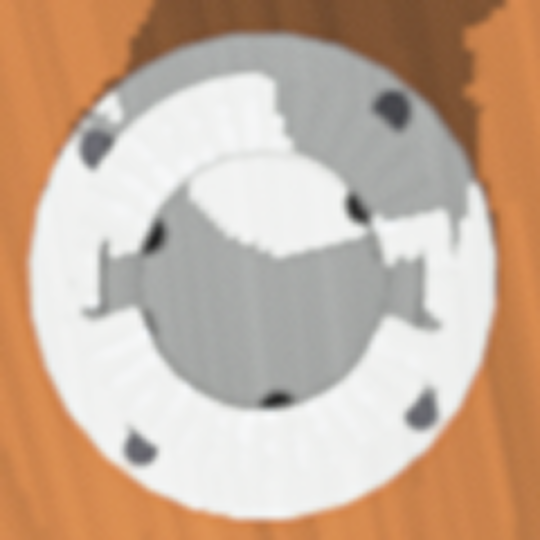

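The gaps centre on yaw -15°/165° (depth dips from 151° to 178°). The studs sit at about -11°, so I'll turn 4° clockwise and move over the holder, then ease down.

Emit:
arm_command --plan '[[[0.04,-0.001,0,0,0,0.073],[0.08,-0.0018,0.01,0,0,0.073],[0.0846,-0.0018,0.06,0,0,0.073],[0.0846,-0.0018,0.1,0,0,0.073],[0.0846,-0.0018,0.118,0,0,0.073],[0.0846,-0.0018,0.118,0,0,0.073],[0.0846,-0.0018,0.118,0,0,0.073]]]'

```text
time: 5.58
position: [0.5518, -0.2187, 0.1246]
orientation: [[0.309, 0.951, 0.003], [0.951, -0.309, -0.002], [-0.001, 0.004, -1.0]]
ft_force: [1.0, 0.2, -2.3]
gripper_width: 0.587
grip_force: 29.9
```

```bash
python3 -c "
from h import *
P=[]
for i in range(3):
  o=r.get_obs();P.append(o['position'])
print(o['time'],P,o['ft_force'],np.degrees(np.arctan2(o['orientation'][1,0],o['orientation'][0,0])))
c=cap('side');cv2.imwrite('pics/s3.png',cv2.resize(c['img'][220:350,330:470,::-1],None,fx=4,fy=4,interpolation=cv2.INTER_CUBIC))
P=cloud(c)
for nm in('top',):
  c=cap(nm);P=cloud(c);q=P[(P[...,2]>.14)&(P[...,2]<.16)];q=q[np.hypot(q[:,0]-.55,q[:,1]+.217)<.03];print(len(q))
"
```

```text
5.575 [array([ 0.55177271, -0.21871508,  0.12456504]), array([ 0.55177271, -0.21871508,  0.12456504]), array([ 0.55177271, -0.21871508,  0.12456504])] [ 0.99850222  0.22614248 -2.26467888] 71.97161294339125
80
```

Emit:
arm_command --plan '[[[0,0,0.006,0,0,0],[0,0,0.01,0,0,0]]]'

```text
time: 5.92
position: [0.5503, -0.2183, 0.1125]
orientation: [[0.31, 0.951, 0.0], [0.951, -0.31, -0.0], [-0.0, 0.0, -1.0]]
ft_force: [-0.3, -0.0, -2.5]
gripper_width: 0.585
grip_force: 29.9
```

Emit:
arm_command --plan '[[[0,0,0,0,0,0]]]'

```text
time: 6.05
position: [0.5497, -0.2179, 0.1118]
orientation: [[0.31, 0.951, -0.001], [0.951, -0.31, 0.001], [0.0, -0.001, -1.0]]
ft_force: [-0.1, 0.1, -3.0]
gripper_width: 0.581
grip_force: 29.9
```

Emit:
arm_command --plan '[[[0,0,0,0,0,0]]]'

```text
time: 6.18
position: [0.5502, -0.2181, 0.1124]
orientation: [[0.31, 0.951, -0.0], [0.951, -0.31, 0.0], [0.0, -0.0, -1.0]]
ft_force: [-0.0, -0.5, -1.7]
gripper_width: 0.581
grip_force: 29.9
```

Emit:
arm_command --plan '[[[0,0,0.004,0,0,0],[0,0,0.008,0,0,0],[0,0,0.01,0,0,0]]]'

```text
time: 6.55
position: [0.55, -0.218, 0.1018]
orientation: [[0.31, 0.951, -0.0], [0.951, -0.31, 0.0], [0.0, -0.001, -1.0]]
ft_force: [0.3, -1.0, -1.6]
gripper_width: 0.58
grip_force: 29.8
```

Emit:
arm_command --plan '[[[0,0,0.002,0,0,0],[0,0,0.004,0,0,0],[0,0,0.004,0,0,0]]]'

```text
time: 6.92
position: [0.5502, -0.2181, 0.0982]
orientation: [[0.31, 0.951, -0.0], [0.951, -0.31, 0.0], [0.0, -0.0, -1.0]]
ft_force: [0.1, -0.1, -3.0]
gripper_width: 0.584
grip_force: 29.9
```

No contact yet, so I'll continue.

Emit:
arm_command --plan '[[[0,0,0.002,0,0,0],[0,0,0.004,0,0,0],[0,0,0.005,0,0,0]]]'

```text
time: 7.3
position: [0.5502, -0.2181, 0.0933]
orientation: [[0.31, 0.951, 0.0], [0.951, -0.31, 0.0], [0.0, 0.0, -1.0]]
ft_force: [-0.4, 0.1, -2.0]
gripper_width: 0.581
grip_force: 29.9
```

Emit:
arm_command --plan '[[[0,0,0.002,0,0,0],[0,0,0.004,0,0,0],[0,0,0.006,0,0,0]]]'

```text
time: 7.68
position: [0.5502, -0.2181, 0.0873]
orientation: [[0.31, 0.951, -0.0], [0.951, -0.31, -0.0], [-0.0, -0.0, -1.0]]
ft_force: [0.7, 0.4, -1.5]
gripper_width: 0.582
grip_force: 29.9
```

The studs are through the gap without contact. Next is down to the ledge.

Emit:
arm_command --plan '[[[0,0,0.002,0,0,0],[0,0,0.004,0,0,0],[0,0,0.004,0,0,0]]]'

```text
time: 8.05
position: [0.5503, -0.2181, 0.084]
orientation: [[0.31, 0.951, -0.0], [0.951, -0.31, -0.0], [-0.0, -0.0, -1.0]]
ft_force: [-1.1, 0.6, 2.1]
gripper_width: 0.581
grip_force: 29.8
```

Emit:
arm_command --plan '[[[0,0,0.001,0,0,0],[0,0,0.001,0,0,0]]]'

```text
time: 8.3
position: [0.5503, -0.2182, 0.0836]
orientation: [[0.31, 0.951, 0.0], [0.951, -0.31, -0.0], [-0.0, 0.0, -1.0]]
ft_force: [-3.1, 0.8, 6.5]
gripper_width: 0.583
grip_force: 29.8
```

Contact on the ledge at TCP z≈0.0838. I'll begin turning clockwise while following the ramp.

Emit:
arm_command --plan '[[[0,0,0,0,0,0.087],[0,0,0,0,0,0.175],[0,0,0.0004,0,0,0.262],[0,0,0.001,0,0,0.349],[0,0,0.001,0,0,0.349]]]'

```text
time: 8.93
position: [0.55, -0.2179, 0.0827]
orientation: [[0.617, 0.787, -0.001], [0.787, -0.617, 0.0], [-0.0, -0.001, -1.0]]
ft_force: [-4.8, 2.2, 7.5]
gripper_width: 0.58
grip_force: 29.8
```

```bash
python3 -c "
from h import *
o=r.get_obs();print(o['position'],o['ft_force'],o['moment'],o['joint_positions'])"
```

```text
[ 0.55000291 -0.21790805  0.082688  ] [-4.79006409  2.231161    7.54783903] [ 0.35978163  1.13207633 -0.1752986 ] [-2.99868889e+01  2.10099243e+01  9.21390441e+01 -8.45240524e-03
  6.68884073e+01  8.09240774e+00]
```

Emit:
arm_command --plan '[[[0,-0.0003,0.0006,0,0,0.087],[0,-0.0006,0.0013,0,0,0.175],[0,-0.0006,0.0019,0,0,0.262],[0,-0.0006,0.0026,0,0,0.349],[0,-0.0006,0.0026,0,0,0.349]]]'

```text
time: 9.55
position: [0.5496, -0.2174, 0.0801]
orientation: [[0.849, 0.528, -0.0], [0.528, -0.849, 0.0], [-0.0, -0.001, -1.0]]
ft_force: [-3.8, 2.1, 7.3]
gripper_width: 0.579
grip_force: 29.8
```

Emit:
arm_command --plan '[[[0,0,0.0006,0,0,0.087],[0,0,0.0013,0,0,0.175],[0,0,0.0019,0,0,0.262],[0,0,0.0026,0,0,0.349],[0,0,0.0026,0,0,0.349]]]'

```text
time: 10.18
position: [0.5496, -0.2171, 0.0775]
orientation: [[0.978, 0.207, -0.001], [0.207, -0.978, 0.001], [-0.0, -0.001, -1.0]]
ft_force: [-4.6, 3.3, 9.1]
gripper_width: 0.578
grip_force: 29.8
```

Emit:
arm_command --plan '[[[-0.0003,-0.0004,0.0006,0,0,0.087],[-0.0003,-0.0004,0.0013,0,0,0.175],[-0.0003,-0.0004,0.0019,0,0,0.262],[-0.0003,-0.0004,0.0026,0,0,0.349],[-0.0003,-0.0004,0.0026,0,0,0.349]]]'

```text
time: 10.8
position: [0.5497, -0.2165, 0.0751]
orientation: [[0.99, -0.14, 0.0], [-0.14, -0.99, 0.001], [0.0, -0.001, -1.0]]
ft_force: [-4.3, 3.7, 8.4]
gripper_width: 0.584
grip_force: 29.8
```

Emit:
arm_command --plan '[[[0,0,0.0006,0,0,0.087],[0,0,0.0013,0,0,0.175],[0,0,0.0019,0,0,0.262],[0,0,0.0026,0,0,0.349],[0,0,0.0026,0,0,0.349]]]'

```text
time: 11.42
position: [0.5498, -0.2161, 0.073]
orientation: [[0.883, -0.47, 0.001], [-0.47, -0.883, 0.002], [-0.0, -0.002, -1.0]]
ft_force: [-4.6, 5.1, 11.1]
gripper_width: 0.584
grip_force: 29.9
```

Emit:
arm_command --plan '[[[0,0,0.0007,0,0,0.087],[0,0,0.0012,0,0,0.175],[0,0,0.0015,0,0,0.262],[0,0,0.0015,0,0,0.262]]]'

```text
time: 11.92
position: [0.5503, -0.2158, 0.073]
orientation: [[0.731, -0.683, 0.002], [-0.683, -0.731, 0.002], [-0.001, -0.003, -1.0]]
ft_force: [-6.6, 7.3, 17.1]
gripper_width: 0.579
grip_force: 29.9
```

```bash
python3 -c "
from h import *
o=r.get_obs();print(o['position'],o['ft_force'],o['moment'],o['joint_positions'])
cap('top');c=cap('side');cv2.imwrite('pics/s4.png',cv2.resize(c['img'][220:350,330:470,::-1],None,fx=4,fy=4,interpolation=cv2.INTER_CUBIC))"
```

```text
[ 0.55031007 -0.21580693  0.07301807] [-6.63888969  7.3261221  17.05287687] [ 1.53651406  1.34462968 -0.03988047] [-29.89236675  21.61914383  92.61005782   0.17694066  65.76428787
 103.09844896]
```

View pics/s4.png

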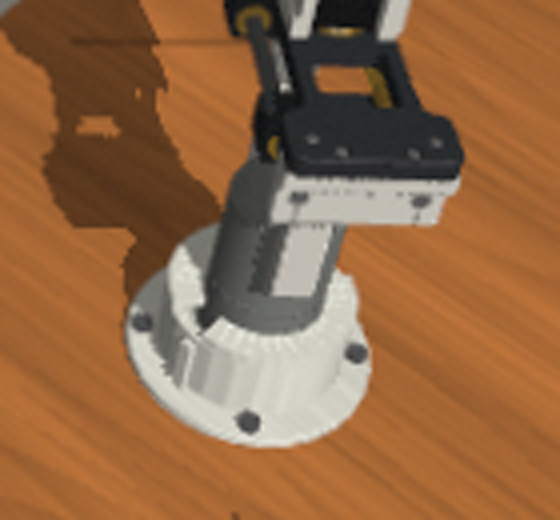

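The pot is seated in the holder: height stopped changing while the force rose, which means floor contact. I'll release and retreat.

Emit:
arm_command --plan '[[[0,0,-0.0015,0,0,0],[0,0,-0.0015,0,0,0],[0,0,-0.0015,0,0,0],[0,0,-0.0015,0,0,0],[0,0,-0.0015,0,0,0]]]' --claw 0.094

```text
time: 12.65
position: [0.5493, -0.2175, 0.0707]
orientation: [[0.731, -0.683, -0.0], [-0.683, -0.731, 0.0], [-0.0, 0.0, -1.0]]
ft_force: [0.4, 0.1, 0.5]
gripper_width: 0.998
grip_force: 0.0
```

Emit:
arm_command --plan '[[[0,0,-0.02,0,0,0],[0,0,-0.06,0,0,0],[0,0,-0.12,0,0,0],[0,0,-0.17,0,0,0],[-0.06,0,-0.2,0,0,0],[-0.09,0,-0.2,0,0,0],[-0.09,0,-0.2,0,0,0]]]'

```text
time: 13.52
position: [0.4829, -0.1549, 0.2719]
orientation: [[0.732, -0.682, 0.001], [-0.682, -0.732, -0.001], [0.002, -0.0, -1.0]]
ft_force: [0.9, 0.1, 0.3]
gripper_width: 1.005
grip_force: 0.0
```

```bash
python3 -c "
from h import *
c=cap('wrist');P=cloud(c)
d=np.hypot(P[...,0]-.55,P[...,1]+.217)
q=P[(P[...,2]>.095)&(P[...,2]<.13)&(d<.045)];print(len(q),cv2.minEnclosingCircle(q[:,:2].astype(np.float32)),np.median(q[:,2]))
A=np.c_[q[:,:2]-q[:,:2].mean(0),np.ones(len(q))];print('plane',np.linalg.lstsq(A,q[:,2],rcond=None)[0])
q=P[(P[...,2]>.04)&(P[...,2]<.0495)&(d>.033)&(d<.044)];print('rim',len(q),np.median(q[:,2]))
q=P[(P[...,2]>.045)&(P[...,2]<.065)&(d<.018)];print('inner floor',len(q),np.median(q[:,2]))
cv2.imwrite('pics/w5.png',c['img'][:,:,::-1]);print(r.get_obs()['time'])"
```

```text
813 ((0.5504645109176636, -0.21694351732730865), 0.02802221104502678) 0.10592714810568281
plane [-0.01034007  0.01373772  0.10529893]
rim 1801 0.045233771036856066
inner floor 855 0.05436937367631087
13.575
```

View pics/w5.png

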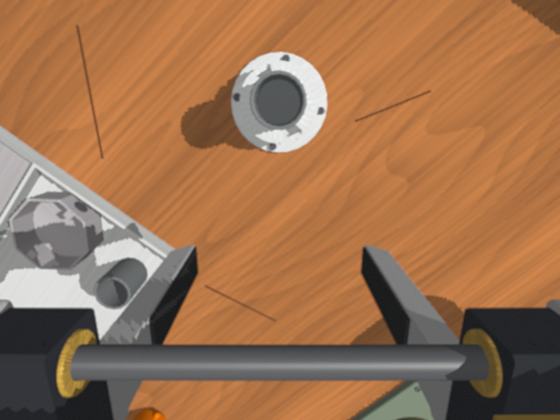

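The pot stands upright at (280,100), centred in the holder. Its rim is at 106 mm and its inner floor at 54 mm, so its underside is on the holder's floor. The bystanders in view are where they were, so I'll hand it in.

```bash
python3 -c "
from workcell import r
print(r.finish_job())"
```

```text
the job is handed in; nothing more can be done
None
```

The pot is turned about 115° clockwise and sits fully home, upright and centred on the holder's floor by the last camera check; I let go, backed the arm clear and handed the job in at about 13.6 s, but the hand-in returned no verdict.

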